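Raise the worktop extractor and key in its start sequence

TASK

Get the portable extractor on the worktop running: pull its telescoping head straight up until the orange lock button clicks out above the steel stop ring, then let go. Then press its keys one at a time, gently, each all the way down and let up again before the next, in this order: green, yellow, blue; do not press the red key, leave the lock out and do not disturb the salt shaker, honey jar and plum.

Things in the scene. Friction and masses are not known exactly. Their poses are not given: they have to be found in the camera images.
- extractor: portable worktop extractor, fixed, on the worktop's steel heat rods; frame at the centre of the underside of its grey foot (all sizes in mm: 120 along x, 170 along y, 14 high), z up, -x its front (towards the robot but for its yaw), +y its left. A white tube, 46 (x) by 72, stands on the foot to z = 80; an aluminium mast (34 by 60) with the white head telescopes straight up out of the tube
- tube_top (a point): fixed point: centre of the tube's top, 80 above the extractor's origin, axes alike; mm. A steel stop ring, 58 (x) by 84, 14 high, sits round the tube here, clamped at a height that varies and is not reported: its upper edge is 0 to 12 above this point. A black clamp screw sticks out of its right side to y = -54
- head_down (a point): fixed point: where the centre of the head's underside is when fully down (97 above the extractor's origin). Head, in mm: 54 deep in x (grip it front to back, mid-width), 150 wide; front face upright, 24 high; back upright, 46 high. Starts 0 to 10 up (not reported), stays where left (friction 5 N, weight 3 N, sinks if pressed while unlocked), rises 62 at most
- keys_down (a point): fixed point: where the middle of the row of key tops is when the head is fully down, axes as the extractor; they rise with the head, so their true height must be felt or seen. The head's top slopes 30 degrees, facing up and to the front; keys travel square to it. Round, 24 mm wide, 7 proud. Left to right: blue y = +54, green +18, red -18, yellow -54
- lock_button (a joint): orange sprung lock button (14 wide, 8 high) in the mast's front: m it stands out of the mast; about 0.001 held in, 0.007 clicked out. Its lower edge is 62 below the head's underside; it jumps out by itself once that edge clears the stop ring, 45 to 57 mm above fully down, then rests on the ring and carries the head. If pulled further, the head sinks back onto it when pressed
- key_green (a joint): green key (on), how far it is pressed in m: 0 up, 0.005 fully down; needs 1.5 N to start and 4 N to be fully down, then a hard stop (over 30 N there is too rough); springs back when let go; counts as pressed beyond 0.004
- key_yellow (a joint): yellow key (fan speed), like the green key
- key_blue (a joint): blue key (run-on), like the green key
- key_red (a joint): red key (cancel), like the green key; must not be pressed
- salt_shaker: salt shaker with a grey top, diameter 44, 90 high, loose, well to the left of the extractor; origin at the centre of its underside
- honey_jar: honey jar with a red lid, diameter 65, 100 high, loose, behind the extractor, before the canisters; origin at the centre of its underside
- plum: plum, diameter 37, loose, well to the left of the extractor; origin at its underside

How it is judged (in metres and radians):
On the way, in this order (a step that is already met when the one before it is completed fails the run):
1. the head is raised and the lock button has clicked out (beyond 5 mm) (value of joint lock_button above 0.005 m), for 0.2 s.
2. the green key alone is pressed beyond 4 mm, the lock being out (value of joint key_green above 0.004 m and value of joint each of key_yellow, key_blue below 0.001 m and value of joint lock_button above 0.005 m), for 0.04 s.
3. then, the green key being up again, the yellow key alone is pressed beyond 4 mm (value of joint key_yellow above 0.004 m and value of joint each of key_green, key_blue below 0.001 m and value of joint lock_button above 0.005 m), for 0.04 s.
4. then, the yellow key being up again, the blue key alone is pressed beyond 4 mm (value of joint key_blue above 0.004 m and value of joint each of key_green, key_yellow below 0.001 m and value of joint lock_button above 0.005 m), for 0.04 s.
At the end, for the whole second after the job is handed in: The head stands raised with its lock button out beyond 5 mm, and all four keys are up again (within 1 mm) (value of joint lock_button above 0.005 m and value of joint each of key_green, key_yellow, key_blue, key_red below 0.001 m); the robot touches nothing.
It fails at once if the red key is pressed beyond 2.5 mm (value of joint key_red above 0.0025 m).
It fails at once if a key is pressed with more than 30 N (contact force between anything else and key_green above 30 N or contact force between anything else and key_yellow above 30 N or contact force between anything else and key_blue above 30 N or contact force between anything else and key_red above 30 N).
It fails at once if two keys are pressed at once (both beyond 2.5 mm) ((value of joint key_green above 0.0025 m and value of joint any of key_yellow, key_blue above 0.0025 m) or value of joint each of key_yellow, key_blue above 0.0025 m).
It fails at once if the salt shaker, honey jar or plum is moved by more than 30 mm (distance of any of salt_shaker, honey_jar, plum from where it was at the start of the episode above 0.03 m).
It also fails if it takes over 58 s, if anything falls off the work surface, if the arm or the gripper's body presses on something with over 40 N, if the wrist force passes 120 N, or if a joint passes its speed limit or range.

ROBOT

A 6-joint arm with a two-finger parallel gripper is mounted at the origin on a cart in front of the work surface, level with it; the furniture and walls round the work are solid. World frame = base frame: x ahead of the robot, y to its left, z up, the work surface at z = 0. Lengths are in mm, angles in degrees, forces in N, time in s.
With the tool pointing down it reaches from about 300 to 850 mm from the base axis. Payload 4.2 kg.
Tool frame: the origin (TCP) lies at the very end of the fingers, on their centre line; the grasp point (between the pads) lies 19 mm behind it (env.grasp_offset is the distance from the TCP to the grasp point, in mm); z points along the fingers, y is the line along which they close (so a half turn about z gives the same grasp; the last joint's range is limited). The gripper opens to 91 mm and grips with 3 to 60 N. Pads are 32 mm wide; open, the fingers measure 118 mm over their backs; the gripper's body (76 mm by 178 mm) begins 60 mm behind the grasp point.
Start: joints at [-69.442, 18.312, 89.639, -0, 72.044, -1.146], TCP at [212.643, -534.253, 213.976] pointing down, gripper open.
Joint ranges: [-177.97, 177.97], [-48.28, 115.42], [12.27, 149.76], [-77.06, 257.06], [2.81, 150.46], [-146.56, 146.56]. Speed limits (degrees/s): [147.25, 147.25, 180, 180, 180, 180].

INTERFACE

Orientations are given as [roll, pitch, yaw] about the fixed x, y, z axes, in that order (R = Rz(yaw) Ry(pitch) Rx(roll)).
In Python, from workcell import env, eyes gives the robot as it stands.
- The arm moves only by the tool send_rows, never from a script. Its arguments are lists of equal length, an entry for each row: "grip": the opening, from -1 (shut) to 1 (fully open), so that 0 is half open; "xyz": the shift along the world's x, y, z in m, a list of three; "yaw": the turn about the world's z in degrees. A call has 1 to 8 rows; each row is the pose to reach, as a shift and turn from the pose commanded when the call began; what a row does not reach only later rows make up. A row lasts 1/12 s, in which the tool goes at most 41.7 mm and 7.16 degrees, less where a joint would pass 70% of its speed; a pose out of reach is approached as far as the arm can. A call with a gripper value outside its range is refused whole. The fingers move at their own pace and stop on an object; "grip_force" is the grip in N (left out, the last holds). Time passes only in rows, so rows that repeat a pose let the fingers close. It gives the time, the measured TCP pose, the force, the opening and the grip force at its end, in the units of the state.
- env.state(): the state, without advancing time (a new reading comes with each control period).
- eyes.grab_frame(name): name is "scene" or "top"; returns a dict with "frame" (480x640x3 uint8, red, green, blue), "fx", "fy", "cx", "cy" (pixels), "pose" (4x4, takes a point from camera to world coordinates). Camera axes: x right, y down, z forward; pixel columns grow to the right and rows downward; lengths in mm; the calibration is good to about 2 mm. A picture is of the moment at which its call begins. There is no depth.
- env.job_done(): hands the job in; it is judged then, once.
The state is a dict: "time_s": time; "qpos": joint angles; "qvel": joint speeds; "effort": joint torques, N m; "ee_pos": TCP position; "ee_rot": TCP orientation; "force": force on the tool from outside, world axes, zero at the start; "torque": the same for the moment, N m; "gripper_width": finger opening in mm; "gripper_force": force on a finger pad.
Only numpy, scipy, OpenCV 4.12 (cv2) and the standard library are available. Lean on these libraries where they do the work, as an engineer would, in place of code of your own. Each camera call takes 0.05 s, during which the arm holds its last target. There are 200 camera calls.

## Working session

There is one attempt and no reset: what is moved stays moved. The work goes in short steps, Python scripts to look and compute and a tool call to move; the robot and the scene stay as the last step left them, time stands still between calls to the robot, and variables do not carry over. Pictures are saved under pics/ and viewed, at most 10 in all, crops included, and the job is handed in when it is done.

Besides the shell and the picture viewer there is one more tool, called after "Call:" in YAML: its name, and indented under it one key for each argument. send_rows: Moves the arm, as the interface text tells. Its arguments: {"type":"object","properties":{"grip":{"type":"array"},"xyz":{"type":"array"},"yaw":{"type":"array"},"grip_force":{"type":"number"}},"required":["grip","xyz","yaw"]}

```bash
mkdir -p pics
cat > h.py <<'E'
import numpy as np, cv2
from workcell import env, eyes
def grab(n,f):
    g=eyes.grab_frame(n); cv2.imwrite(f'pics/{f}.png',g['frame'][:,:,::-1]); 
    np.savez(f'pics/{f}.npz',**{k:np.array(v) for k,v in g.items()}); return g
def load(f): return np.load(f'pics/{f}.npz')
def ray(g,u,v):
    d=np.array([(u-g['cx'])/g['fx'],(v-g['cy'])/g['fy'],1]); P=g['pose']; return P[:3,3],P[:3,:3]@d
def at_z(g,u,v,z):
    o,d=ray(g,u,v); return o+d*(z-o[2])/d[2]
def proj(g,p):
    P=g['pose']; c=P[:3,:3].T@(np.array(p,float)-P[:3,3]); return np.array([g['fx']*c[0]/c[2]+g['cx'],g['fy']*c[1]/c[2]+g['cy']])
def tri(*rs):
    A=np.zeros((3,3));b=np.zeros(3)
    for o,d in rs:
        d=d/np.linalg.norm(d);M=np.eye(3)-np.outer(d,d);A+=M;b+=M@o
    x=np.linalg.solve(A,b); return x
E
python3 - <<'E'
from h import *
for n in('scene','top'):
    g=grab(n,n+'0'); print(n,g['fx'],g['pose'].round(2).tolist())
s=env.state();print(s['time_s'],s['ee_pos'],s['ee_rot'],s['force'])
E
```

```text
scene 448.8426557817141 [[-0.9, -0.2, 0.38, 233.24], [-0.43, 0.44, -0.78, 815.94], [-0.01, -0.87, -0.49, 519.96], [0.0, 0.0, 0.0, 1.0]]
top 621.9267977837687 [[-0.0, -1.0, 0.07, 490.18], [-1.0, -0.0, -0.02, 155.38], [0.02, -0.07, -1.0, 1529.17], [0.0, 0.0, 0.0, 1.0]]
0.1 [ 212.50041368 -533.82169025  213.19582965] [-1.79908944e+02 -3.66432533e-03  2.17069177e+01] [-0.6089391  -0.59763393  0.52545731]
```

View pics/scene0.png

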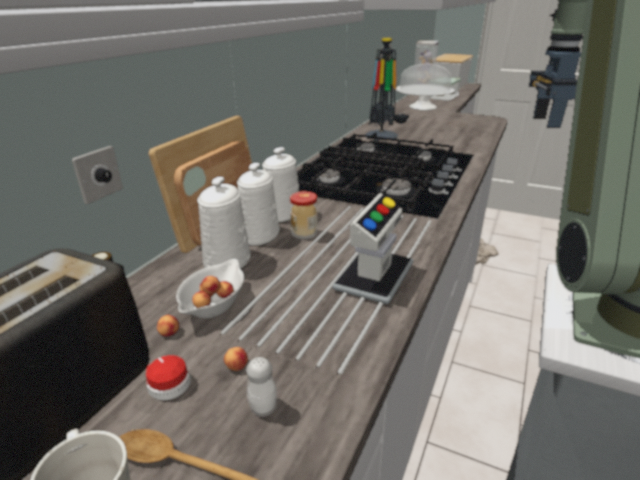

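View pics/top0.png

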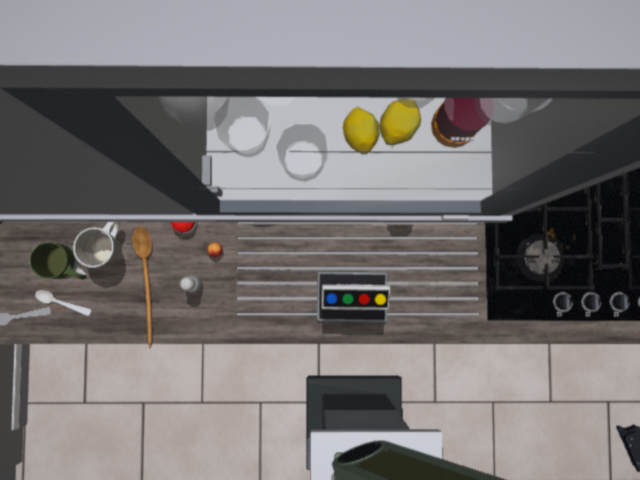

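The scene picture shows the extractor's head at (377,220) and its foot at (373,278). The top picture shows the foot at (317–386, 273–321) and the keys from blue at 331 to yellow at 381, row 299. The jar is behind it, with the shaker and plum far to the left. I'll enlarge crops of both and triangulate the keys.

Run:
```python
from h import *
S=load('scene0');T=load('top0')
def cents(g,box):
    u0,v0,u1,v1=box; h=cv2.cvtColor(g['frame'][v0:v1,u0:u1].copy(),cv2.COLOR_RGB2HSV).astype(int); r={}
    for n,lo,hi in(('blue',105,125),('green',50,85),('red',-8,8),('yellow',24,34)):
        H=h[...,0]; H=np.where(H>170,H-180,H); m=(H>=lo)&(H<=hi)&(h[...,1]>150)&(h[...,2]>70)
        ys,xs=np.nonzero(m); r[n]=(xs.mean()+u0,ys.mean()+v0,len(xs))
    return r
a=cents(S,(340,190,410,245)); b=cents(T,(318,285,390,312))
P=[]
for k in a:
    x=tri(ray(S,*a[k][:2]),ray(T,*b[k][:2])); P.append(x)
    print(k,np.round(a[k],1),np.round(b[k],1),x.round(1),(proj(S,x)-a[k][:2]).round(1),(proj(T,x)-b[k][:2]).round(1))
d=P[3]-P[0]; print('len',np.linalg.norm(d),'yaw',np.degrees(np.arctan2(d[0],-d[1])),np.mean(P,0))
c1=cv2.resize(S['frame'][185:305,325:425],None,fx=4,fy=4,interpolation=cv2.INTER_CUBIC)
c2=cv2.resize(T['frame'][262:332,305:400],None,fx=4,fy=4,interpolation=cv2.INTER_CUBIC)
o=np.zeros((480,780,3),np.uint8);o[:480,:400]=c1;o[:280,400:780]=c2
cv2.imwrite('pics/crop0.png',o[:,:,::-1])
```

```text
blue [369.4 223.7 126. ] [331.2 298.2 106. ] [473.6 112.3 148.7] [0.6 0. ] [-0.2 -0.5]
green [376.  216.5  84. ] [347.5 298.5  88. ] [473.2  76.1 147.6] [0.7 0. ] [-0.2 -0.6]
red [382.4 209.  102. ] [363.8 298.7 105. ] [472.7  40.1 148.2] [0.7 0. ] [-0.2 -0.6]
yellow [388.7 201.9 104. ] [380.  298.9 116. ] [472.1   4.  149. ] [0.5 0. ] [-0.1 -0.4]
len 108.28328515328506 yaw -0.8297371733418522 [472.91483597  58.12606698 148.39861673]
```

View pics/crop0.png

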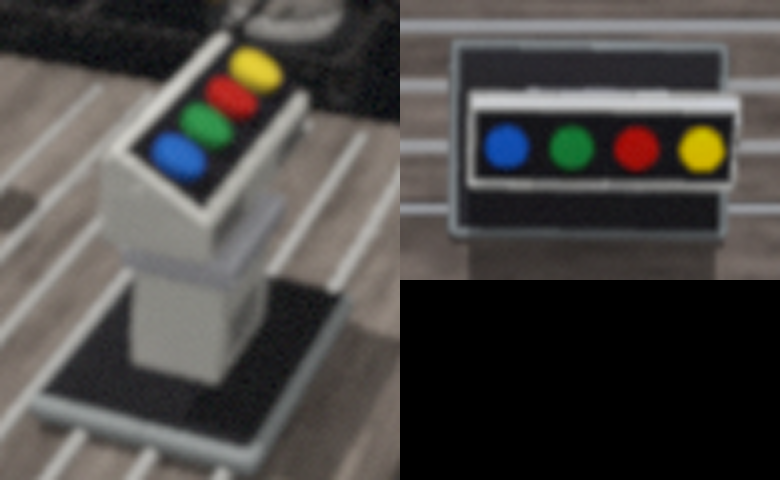

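The four keys triangulate to z of about 148.4 and span 108.3 mm, as they should. The extractor's yaw is about -0.8°, and the head centre is at about (484.5, 58), with its underside near z 107. Now I move above the head.

Call:
send_rows:
  grip: [1, 1, 1, 1, 1, 1, 1, 1]
  xyz:
    - [0.017, 0.037, 0.002]
    - [0.034, 0.074, 0.004]
    - [0.051, 0.111, 0.006]
    - [0.068, 0.148, 0.008]
    - [0.085, 0.185, 0.01]
    - [0.102, 0.222, 0.012]
    - [0.119, 0.259, 0.014]
    - [0.136, 0.296, 0.016]
  yaw: [4.2, 8.4, 12.6, 16.8, 21, 25.2, 29.4, 33.6]

```text
time_s: 0.77
ee_pos: [348.7, -236.3, 229.9]
ee_rot: [-180.0, -0.0, 55.5]
force: [1.3, -0.4, 0.7]
gripper_width: 91.5
gripper_force: 0.0
```

Call:
send_rows:
  grip: [1, 1, 1, 1, 1, 1, 1, 1]
  xyz:
    - [0.017, 0.037, 0.002]
    - [0.034, 0.074, 0.004]
    - [0.051, 0.111, 0.006]
    - [0.068, 0.148, 0.008]
    - [0.085, 0.185, 0.01]
    - [0.102, 0.222, 0.012]
    - [0.119, 0.259, 0.014]
    - [0.136, 0.296, 0.016]
  yaw: [4.2, 8.4, 12.6, 16.8, 21, 25.2, 29.4, 33.9]

```text
time_s: 1.43
ee_pos: [484.8, 59.8, 245.8]
ee_rot: [-180.0, 0.0, 89.4]
force: [0.6, -0.6, -0.8]
gripper_width: 91.0
gripper_force: 0.0
```

Call:
send_rows:
  grip: [1, 1, 1, 1, 1, 1, 1, 1]
  xyz:
    - [0, -0.0015, -0.02]
    - [0, -0.0015, -0.04]
    - [0, -0.0015, -0.06]
    - [0, -0.0015, -0.08]
    - [0, -0.0015, -0.1]
    - [0, -0.0015, -0.12]
    - [0, -0.0015, -0.13]
    - [0, -0.0015, -0.139]
  yaw: [0, 0, 0, 0, 0, 0, 0, 0]

```text
time_s: 2.1
ee_pos: [484.0, 56.2, 105.8]
ee_rot: [-179.9, 0.0, 89.2]
force: [-0.4, -0.3, 1.1]
gripper_width: 91.1
gripper_force: 0.0
```

Run:
```python
from h import *
g=grab('scene','s1'); s=env.state(); print(s['time_s'],s['ee_pos'],s['force'])
c=cv2.resize(g['frame'][150:300,310:440],None,fx=4,fy=4,interpolation=cv2.INTER_CUBIC)
cv2.imwrite('pics/s1c.png',c[:,:,::-1])
```

```text
2.15 [483.45237117  56.1226148  104.77503668] [-1.15193259  0.42318396 -1.34081593]
```

View pics/s1c.png

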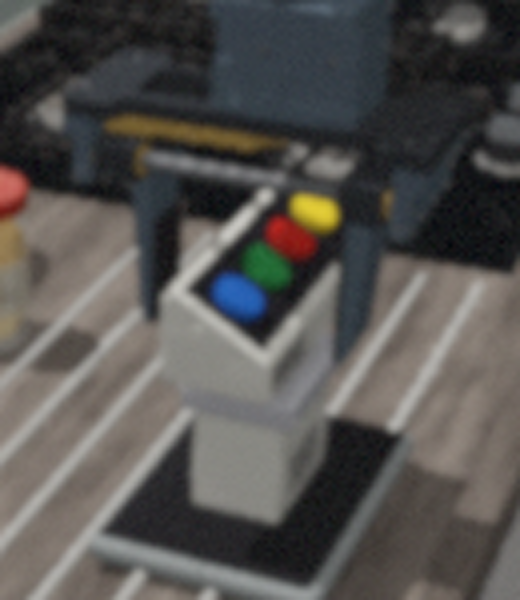

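The crop shows the fingers straddling the head, at crop (155,250) behind it and (360,270) in front. The keys are clear between them. Next I close the fingers.

Call:
send_rows:
  grip: [0.4, 0.2, 0.0, -0.2, -0.2, -0.2, -0.2, -0.2]
  xyz:
    - [0, 0, 0]
    - [0, 0, 0]
    - [0, 0, 0]
    - [0, 0, 0]
    - [0, 0, 0]
    - [0, 0, 0]
    - [0, 0, 0]
    - [0, 0, 0]
  yaw: [0, 0, 0, 0, 0, 0, 0, 0]
  grip_force: 35

```text
time_s: 2.82
ee_pos: [475.7, 56.4, 105.4]
ee_rot: [-178.9, 0.0, 89.2]
force: [-15.9, 1.0, 4.7]
gripper_width: 53.5
gripper_force: 35.0
```

Gripped at 53.5 mm wide. The head sits about 8 mm nearer than I commanded (-16 N in x), so I shift to relieve that and pull up.

Call:
send_rows:
  grip: [-0.2, -0.2, -0.2, -0.2, -0.2, -0.2, -0.2, -0.2]
  xyz:
    - [-0.004, 0, 0]
    - [-0.008, 0, 0]
    - [-0.008, 0, 0.004]
    - [-0.008, 0, 0.01]
    - [-0.008, 0, 0.016]
    - [-0.008, 0, 0.022]
    - [-0.008, 0, 0.028]
    - [-0.008, 0, 0.032]
  yaw: [0, 0, 0, 0, 0, 0, 0, 0]

```text
time_s: 3.48
ee_pos: [475.8, 56.4, 139.5]
ee_rot: [-179.9, -0.0, 89.2]
force: [-1.1, 3.3, -10.0]
gripper_width: 53.8
gripper_force: 35.0
```

Call:
send_rows:
  grip: [-0.2, -0.2, -0.2, -0.2, -0.2]
  xyz:
    - [0, 0, 0.003]
    - [0, 0, 0.006]
    - [0, 0, 0.009]
    - [0, 0, 0.012]
    - [0, 0, 0.014]
  yaw: [0, 0, 0, 0, 0]

```text
time_s: 3.9
ee_pos: [475.9, 56.4, 153.1]
ee_rot: [-179.9, -0.0, 89.2]
force: [-3.3, 2.6, -8.6]
gripper_width: 53.5
gripper_force: 35.0
```

Run:
```python
from h import *
g=grab('scene','s2'); s=env.state(); print(s['time_s'],s['ee_pos'],s['force'])
c=cv2.resize(g['frame'][150:300,310:440],None,fx=4,fy=4,interpolation=cv2.INTER_CUBIC)
cv2.imwrite('pics/s2c.png',c[:,:,::-1])
```

```text
3.95 [475.85376655  56.37511955 153.46742279] [-5.67322732  3.71124981 -5.89207629]
```

View pics/s2c.png

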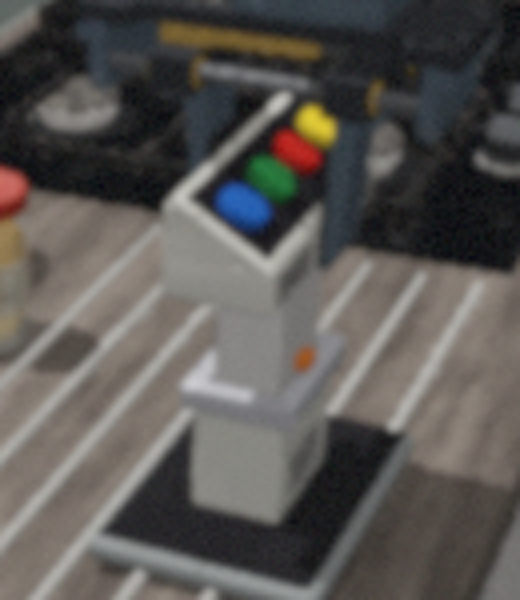

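The orange button shows at crop (304,357), just at the ring's upper edge, and I can't tell yet whether it is out. I pull a little more and compare its blob.

Call:
send_rows:
  grip: [-0.2, -0.2, -0.2, -0.2]
  xyz:
    - [0, 0, 0.001]
    - [0, 0, 0.002]
    - [0, 0, 0.003]
    - [0, 0, 0.003]
  yaw: [0, 0, 0, 0]

```text
time_s: 4.28
ee_pos: [475.8, 56.4, 156.3]
ee_rot: [-179.9, -0.0, 89.2]
force: [-5.2, 3.3, -7.0]
gripper_width: 53.4
gripper_force: 35.0
```

```bash
cat >> h.py <<'E'
def orange(g):
    f=g['frame'][225:255,375:400].copy(); h=cv2.cvtColor(f,cv2.COLOR_RGB2HSV).astype(int)
    m=(h[...,0]>5)&(h[...,0]<20)&(h[...,1]>130)&(h[...,2]>80); ys,xs=np.nonzero(m)
    return len(xs),(xs.mean()+375).round(2),(ys.mean()+225).round(2),xs.min()+375,xs.max()+375,ys.min()+225,ys.max()+225
E
python3 - <<'E'
from h import *
print(orange(load('s2')))
g=grab('scene','s3');print(orange(g)); s=env.state(); print(s['time_s'],s['ee_pos'],s['force'])
E
```

```text
(15, np.float64(385.53), np.float64(239.33), np.int64(384), np.int64(387), np.int64(237), np.int64(241))
(15, np.float64(385.6), np.float64(237.87), np.int64(384), np.int64(387), np.int64(236), np.int64(240))
4.3333 [475.86172061  56.38867726 156.32438577] [-4.70063866  3.2922676  -7.11363608]
```

Call:
send_rows:
  grip: [-0.2, -0.2, -0.2, -0.2]
  xyz:
    - [0, 0, 0.001]
    - [0, 0, 0.002]
    - [0, 0, 0.003]
    - [0, 0, 0.003]
  yaw: [0, 0, 0, 0]

```text
time_s: 4.67
ee_pos: [475.8, 56.4, 159.3]
ee_rot: [-179.9, -0.0, 89.2]
force: [-5.0, 3.8, -6.5]
gripper_width: 53.8
gripper_force: 35.0
```

Run:
```python
from h import *
g=grab('scene','s4');print(orange(g)); s=env.state(); print(s['time_s'],s['ee_pos'],s['force'])
for p in(1,7):
    for z in(95,100,105): print(p,z,proj(g,(476-17-p,57.5,z)).round(1))
c=cv2.resize(g['frame'][170:270,340:420],None,fx=6,fy=6,interpolation=cv2.INTER_CUBIC)
cv2.imwrite('pics/s4c.png',c[:,:,::-1])
```

```text
(14, np.float64(385.5), np.float64(236.5), np.int64(384), np.int64(387), np.int64(235), np.int64(238))
4.7167 [475.84676073  56.38999835 159.30505103] [-4.3333364   2.83923363 -7.34098676]
1 95 [385.8 238.2]
1 100 [386. 236.]
1 105 [386.1 233.7]
7 95 [388.7 238.8]
7 100 [388.9 236.6]
7 105 [389.  234.3]
```

View pics/s4c.png

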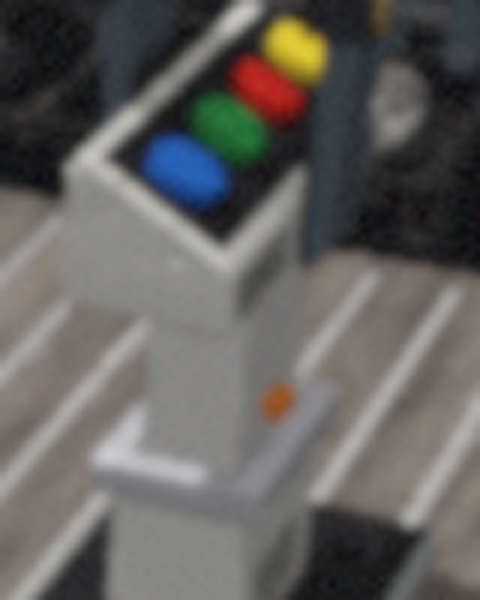

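The button is at crop (277,401), flush with the mast and not clicked out (u=385.5, where about 388.8 would mean out). I keep pulling.

Call:
send_rows:
  grip: [-0.2, -0.2, -0.2, -0.2]
  xyz:
    - [0, 0, 0.001]
    - [0, 0, 0.002]
    - [0, 0, 0.003]
    - [0, 0, 0.003]
  yaw: [0, 0, 0, 0]

```text
time_s: 5.05
ee_pos: [475.9, 56.4, 162.3]
ee_rot: [-179.9, -0.0, 89.2]
force: [-4.5, 2.1, -6.9]
gripper_width: 53.7
gripper_force: 35.0
```

Run:
```python
from h import *
g=grab('scene','s5');print(orange(g)); s=env.state(); print(s['time_s'],s['ee_pos'],s['force'])
```

```text
(15, np.float64(385.73), np.float64(235.2), np.int64(384), np.int64(387), np.int64(233), np.int64(237))
5.1 [475.8474356   56.39117023 162.29799716] [-3.85897521  3.22393292 -7.23749719]
```

Call:
send_rows:
  grip: [-0.2, -0.2, -0.2, -0.2]
  xyz:
    - [0, 0, 0.001]
    - [0, 0, 0.002]
    - [0, 0, 0.002]
    - [0, 0, 0.002]
  yaw: [0, 0, 0, 0]

```text
time_s: 5.43
ee_pos: [475.8, 56.4, 163.0]
ee_rot: [-179.9, -0.0, 89.2]
force: [-1.6, 5.6, -19.6]
gripper_width: 53.9
gripper_force: 35.0
```

Run:
```python
from h import *
g=grab('scene','s6');print(orange(g)); s=env.state(); print(s['time_s'],s['ee_pos'],s['force'])
```

```text
(15, np.float64(385.73), np.float64(235.07), np.int64(384), np.int64(387), np.int64(233), np.int64(237))
5.4833 [475.84855994  56.3711271  162.97169803] [ -2.97990178   4.68081581 -20.21573429]
```

The head reached its upper stop (-20 N at z 163), so the lock must have cleared the ring. Now I lower gently and feel for it seating.

Call:
send_rows:
  grip: [-0.2, -0.2, -0.2, -0.2, -0.2, -0.2]
  xyz:
    - [0, 0, -0.002]
    - [0, 0, -0.003]
    - [0, 0, -0.004]
    - [0, 0, -0.005]
    - [0, 0, -0.006]
    - [0, 0, -0.007]
  yaw: [0, 0, 0, 0, 0, 0]

```text
time_s: 5.98
ee_pos: [475.9, 56.4, 159.4]
ee_rot: [-180.0, -0.0, 89.2]
force: [-7.5, 3.5, 2.8]
gripper_width: 53.8
gripper_force: 35.0
```

Call:
send_rows:
  grip: [-0.2, -0.2, -0.2, -0.2]
  xyz:
    - [0, 0, -0.001]
    - [0, 0, -0.002]
    - [0, 0, -0.003]
    - [0, 0, -0.003]
  yaw: [0, 0, 0, 0]

```text
time_s: 6.32
ee_pos: [475.9, 56.4, 156.2]
ee_rot: [-180.0, -0.0, 89.2]
force: [-7.5, 3.5, -0.7]
gripper_width: 54.2
gripper_force: 35.0
```

Call:
send_rows:
  grip: [-0.2, -0.2, -0.2, -0.2]
  xyz:
    - [0, 0, -0.001]
    - [0, 0, -0.002]
    - [0, 0, -0.003]
    - [0, 0, -0.003]
  yaw: [0, 0, 0, 0]

```text
time_s: 6.65
ee_pos: [475.9, 56.4, 153.2]
ee_rot: [-179.9, -0.0, 89.2]
force: [-7.5, 3.6, 0.7]
gripper_width: 53.8
gripper_force: 35.0
```

Run:
```python
from h import *
g=grab('scene','s7');print(orange(g)); s=env.state(); print(s['time_s'],s['ee_pos'],s['force'])
```

```text
(15, np.float64(385.53), np.float64(239.33), np.int64(384), np.int64(387), np.int64(237), np.int64(241))
6.7 [475.88064269  56.40211394 153.19538716] [-7.06173735  3.50991171  0.18532438]
```

Call:
send_rows:
  grip: [-0.2, -0.2, -0.2, -0.2]
  xyz:
    - [0, 0, -0.001]
    - [0, 0, -0.002]
    - [0, 0, -0.003]
    - [0, 0, -0.003]
  yaw: [0, 0, 0, 0]

```text
time_s: 7.03
ee_pos: [475.9, 56.4, 152.2]
ee_rot: [-180.0, -0.0, 89.2]
force: [-10.1, 3.6, 13.6]
gripper_width: 53.8
gripper_force: 35.0
```

Call:
send_rows:
  grip: [-0.2, -0.2, -0.2, -0.2]
  xyz:
    - [0, 0, -0.001]
    - [0, 0, -0.002]
    - [0, 0, -0.003]
    - [0, 0, -0.003]
  yaw: [0, 0, 0, 0]

```text
time_s: 7.37
ee_pos: [476.0, 56.4, 151.9]
ee_rot: [179.9, -0.0, 89.2]
force: [-15.7, 2.9, 30.5]
gripper_width: 53.5
gripper_force: 35.0
```

Run:
```python
from h import *
g=grab('scene','s8');print(orange(g)); s=env.state(); print(s['time_s'],s['ee_pos'],s['force'])
c=cv2.resize(g['frame'][180:270,340:420],None,fx=6,fy=6,interpolation=cv2.INTER_CUBIC)
cv2.imwrite('pics/s8c.png',c[:,:,::-1])
```

```text
(15, np.float64(385.47), np.float64(239.67), np.int64(384), np.int64(387), np.int64(238), np.int64(242))
7.4167 [475.96861737  56.3578024  151.90700346] [-16.40759789   3.11281547  31.52632687]
```

View pics/s8c.png

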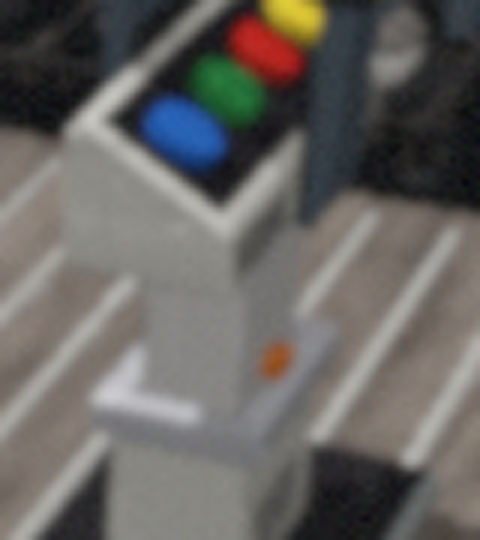

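The head stops firmly at z 152 with +30 N, so the lock is out and seated on the ring. In the crop it is at (275,360), on the ring edge. I relax, open and rise.

Call:
send_rows:
  grip: [-0.2, -0.2, -0.2, 0.3, 0.9, 0.9, 0.9, 0.9]
  xyz:
    - [0, 0, 0.002]
    - [0, 0, 0.0045]
    - [0, 0, 0.0045]
    - [0, 0, 0.0045]
    - [0, 0, 0.0045]
    - [0, 0, 0.0045]
    - [0, 0, 0.0045]
    - [0, 0, 0.0045]
  yaw: [0, 0, 0, 0, 0, 0, 0, 0]

```text
time_s: 8.08
ee_pos: [478.6, 55.9, 151.0]
ee_rot: [179.7, 0.0, 89.2]
force: [-0.3, 0.8, 0.1]
gripper_width: 82.9
gripper_force: 0.0
```

Call:
send_rows:
  grip: [0.9, 0.9, 0.9, 0.9, 0.9, 0.9, 0.9, 0.9]
  xyz:
    - [0, 0, 0.01]
    - [0, 0, 0.03]
    - [0, 0, 0.05]
    - [0, 0, 0.07]
    - [0, 0, 0.09]
    - [-0.03, 0, 0.1]
    - [-0.06, 0, 0.1]
    - [-0.08, 0, 0.1]
  yaw: [0, 0, 0, 0, 0, 0, 0, 0]

```text
time_s: 8.75
ee_pos: [395.4, 56.0, 251.0]
ee_rot: [179.9, 0.0, 89.2]
force: [-0.4, 0.4, 0.0]
gripper_width: 86.6
gripper_force: 0.0
```

Call:
send_rows:
  grip: [-1, -1, -1, -1, -1, -1, -1, -1]
  xyz:
    - [-0.03, 0, 0]
    - [-0.06, 0, 0]
    - [-0.08, 0, 0]
    - [-0.08, 0, 0]
    - [-0.08, 0, 0]
    - [-0.08, 0, 0]
    - [-0.08, 0, 0]
    - [-0.08, 0, 0]
  yaw: [-7, -14, -21, -28, -35, -42, -49, -56]

```text
time_s: 9.42
ee_pos: [317.1, 56.1, 250.5]
ee_rot: [179.9, -0.1, 32.9]
force: [0.5, -0.4, 0.3]
gripper_width: 36.1
gripper_force: 0.0
```

Call:
send_rows:
  grip: [-1, -1, -1, -1, -1]
  xyz:
    - [0, 0, 0]
    - [0, 0, 0]
    - [0, 0, 0]
    - [0, 0, 0]
    - [0, 0, 0]
  yaw: [-7, -14, -21, -28, -34]

```text
time_s: 9.83
ee_pos: [317.2, 56.1, 250.5]
ee_rot: [180.0, -0.1, -1.1]
force: [0.1, -0.2, 0.1]
gripper_width: 2.8
gripper_force: 0.0
```

Run:
```python
from h import *
S=grab('scene','s9');T=grab('top','t9');print(orange(S)); s=env.state(); print(s['time_s'],s['ee_pos'],s['ee_rot'],s['force'],s['gripper_width'],s['qpos'])
def cents(g,box):
    u0,v0,u1,v1=box; h=cv2.cvtColor(g['frame'][v0:v1,u0:u1].copy(),cv2.COLOR_RGB2HSV).astype(int); r={}
    for n,lo,hi in(('blue',105,125),('green',50,85),('red',-8,8),('yellow',24,34)):
        H=h[...,0]; H=np.where(H>170,H-180,H); m=(H>=lo)&(H<=hi)&(h[...,1]>150)&(h[...,2]>70)
        ys,xs=np.nonzero(m); r[n]=(xs.mean()+u0,ys.mean()+v0,len(xs))
    return r
a=cents(S,(340,165,410,225)); b=cents(T,(318,280,392,312))
for k in a:
    x=tri(ray(S,*a[k][:2]),ray(T,*b[k][:2]))
    print(k,np.round(a[k],1),np.round(b[k],1),x.round(1))
cv2.imwrite('pics/s9c.png',cv2.resize(S['frame'][100:300,260:460],None,fx=3,fy=3,interpolation=cv2.INTER_CUBIC)[:,:,::-1])
```

```text
(14, np.float64(385.5), np.float64(239.5), np.int64(384), np.int64(387), np.int64(238), np.int64(241))
9.9333 [317.12823093  56.13268317 250.34551279] [ 1.79989298e+02 -1.09556494e-01 -7.82401727e-01] [-0.59262112  0.49972777 -0.29741663] 0.6300506474689448 [ 8.01973474e+00 -6.96387288e+00  1.13337070e+02 -2.85122452e-02
  7.35201762e+01  9.88102095e+01]
blue [370.4 201.5 124. ] [331.6 298.5 115. ] [473.6 112.7 193.4]
green [377.  194.6  84. ] [348.6 298.8  96. ] [473.3  76.4 192.8]
red [383.7 187.8  98. ] [365.4 298.9 112. ] [472.9  40.3 193. ]
yellow [389.7 181.   96. ] [382.3 299.2 121. ] [472.4   4.1 194. ]
```

View pics/s9c.png

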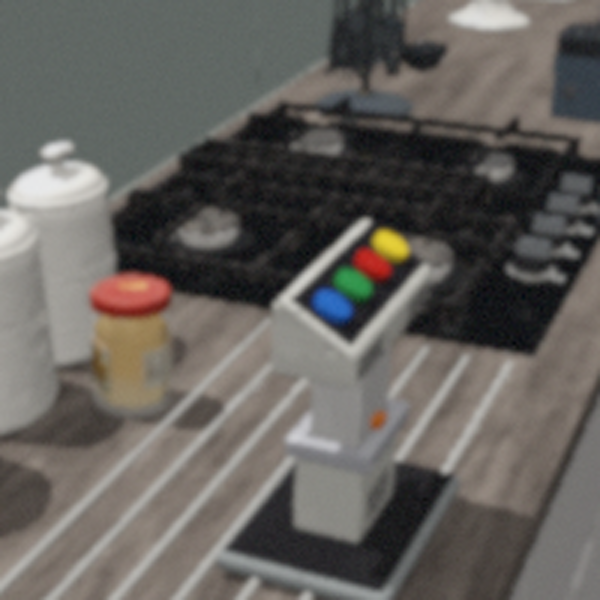

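With the gripper away, the picture shows the head raised, the lock on the ring at crop (378,419) and the jar untouched. The keys are now at z of about 193: green (473, 76.4), yellow (472.4, 4.1) and blue (473.6, 112.7). I approach green with the back edge of the closed fingertips over the key's middle.

Call:
send_rows:
  grip: [-1, -1, -1, -1, -1, -1, -1]
  xyz:
    - [0.03, 0.02, -0.005]
    - [0.06, 0.02, -0.01]
    - [0.09, 0.02, -0.02]
    - [0.12, 0.02, -0.03]
    - [0.135, 0.02, -0.04]
    - [0.135, 0.02, -0.047]
    - [0.135, 0.02, -0.047]
  yaw: [0, 0, 0, 0, 0, 0, 0]

```text
time_s: 10.52
ee_pos: [450.9, 76.0, 201.0]
ee_rot: [180.0, 0.2, -0.7]
force: [-1.3, -0.9, 0.5]
gripper_width: 0.2
gripper_force: 0.0
```

Call:
send_rows:
  grip: [-1, -1, -1, -1]
  xyz:
    - [0.001, 0, -0.0017]
    - [0.002, 0, -0.0035]
    - [0.003, 0, -0.0052]
    - [0.0035, 0, -0.006]
  yaw: [0, 0, 0, 0]

```text
time_s: 10.85
ee_pos: [454.7, 76.3, 197.1]
ee_rot: [-180.0, -0.0, -0.8]
force: [-0.4, -0.2, 2.1]
gripper_width: 0.4
gripper_force: 1.0
```

Call:
send_rows:
  grip: [-1, -1, -1]
  xyz:
    - [0.0005, 0, -0.0009]
    - [0.001, 0, -0.0017]
    - [0.001, 0, -0.0017]
  yaw: [0, 0, 0]

```text
time_s: 11.1
ee_pos: [456.0, 76.3, 195.1]
ee_rot: [180.0, -0.0, -0.8]
force: [-0.7, 0.4, 2.8]
gripper_width: 0.5
gripper_force: 1.5
```

Call:
send_rows:
  grip: [-1, -1, -1]
  xyz:
    - [0.0005, 0, -0.0009]
    - [0.001, 0, -0.0017]
    - [0.001, 0, -0.0017]
  yaw: [0, 0, 0]

```text
time_s: 11.35
ee_pos: [456.9, 76.3, 193.4]
ee_rot: [180.0, 0.0, -0.8]
force: [-2.9, 0.2, 5.5]
gripper_width: 0.5
gripper_force: 3.1
```

Call:
send_rows:
  grip: [-1, -1, -1]
  xyz:
    - [0.0003, 0, -0.0005]
    - [0.0005, 0, -0.0009]
    - [0.0005, 0, -0.0009]
  yaw: [0, 0, 0]

```text
time_s: 11.6
ee_pos: [457.1, 76.3, 193.0]
ee_rot: [-180.0, 0.0, -0.8]
force: [-4.6, 0.1, 10.1]
gripper_width: 0.4
gripper_force: 5.4
```

Call:
send_rows:
  grip: [-1, -1, -1]
  xyz:
    - [0.0003, 0, -0.0005]
    - [0.0005, 0, -0.0009]
    - [0.0005, 0, -0.0009]
  yaw: [0, 0, 0]

```text
time_s: 11.85
ee_pos: [457.2, 76.3, 192.8]
ee_rot: [-180.0, 0.1, -0.8]
force: [-6.9, -0.2, 14.6]
gripper_width: 0.8
gripper_force: 7.8
```

Green hit its hard stop at about 15 N, after roughly 5 mm of travel along the key axis. I retract and cross high to yellow.

Call:
send_rows:
  grip: [-1, -1, -1, -1, -1, -1, -1, -1]
  xyz:
    - [-0.002, 0, 0.0035]
    - [-0.004, 0, 0.007]
    - [-0.007, 0, 0.013]
    - [-0.01, 0, 0.03]
    - [-0.01, -0.02, 0.03]
    - [-0.01, -0.045, 0.03]
    - [-0.01, -0.072, 0.03]
    - [-0.01, -0.072, 0.03]
  yaw: [0, 0, 0, 0, 0, 0, 0, 0]

```text
time_s: 12.52
ee_pos: [448.3, 1.0, 221.4]
ee_rot: [179.9, -0.0, -1.0]
force: [-0.6, 1.1, 0.3]
gripper_width: 0.7
gripper_force: 0.0
```

Call:
send_rows:
  grip: [-1, -1, -1, -1, -1, -1]
  xyz:
    - [0.001, 0, -0.008]
    - [0.002, 0, -0.014]
    - [0.003, 0, -0.018]
    - [0.0045, 0, -0.021]
    - [0.0055, 0, -0.0227]
    - [0.0055, 0, -0.0227]
  yaw: [0, 0, 0, 0, 0, 0]

```text
time_s: 13.02
ee_pos: [453.3, 4.9, 198.0]
ee_rot: [-180.0, 0.1, -0.7]
force: [-1.4, 1.3, 0.7]
gripper_width: 0.6
gripper_force: 0.7
```

Run:
```python
from h import *
g=grab('scene','s10');print(orange(g)); s=env.state(); print(s['time_s'],s['ee_pos'],s['force'])
cv2.imwrite('pics/s10c.png',cv2.resize(g['frame'][140:265,320:440],None,fx=4.5,fy=4.5,interpolation=cv2.INTER_CUBIC)[:,:,::-1])
```

```text
(14, np.float64(385.5), np.float64(239.5), np.int64(384), np.int64(387), np.int64(238), np.int64(241))
13.0667 [453.26241916   4.80331781 198.25524033] [-1.38544533  0.47118262  0.87850292]
```

View pics/s10c.png

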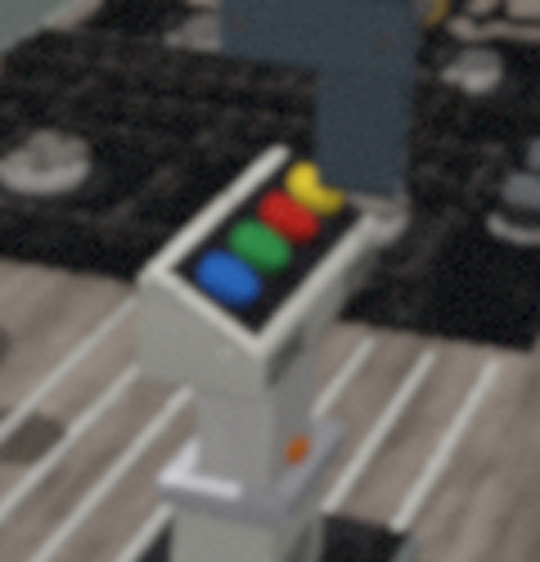

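The crop shows the fingertip edge over the middle of the yellow key at (315,188), clear of red at (290,216), with green back up and the lock still out. Now I press yellow.

Call:
send_rows:
  grip: [-1, -1, -1, -1]
  xyz:
    - [0.0008, 0, -0.0013]
    - [0.0016, 0, -0.0026]
    - [0.0025, 0, -0.0043]
    - [0.0025, 0, -0.0043]
  yaw: [0, 0, 0, 0]

```text
time_s: 13.4
ee_pos: [455.9, 4.5, 194.2]
ee_rot: [-180.0, 0.0, -0.8]
force: [-2.2, 1.4, 3.5]
gripper_width: 0.2
gripper_force: 1.8
```

Call:
send_rows:
  grip: [-1, -1, -1]
  xyz:
    - [0.0005, 0, -0.0009]
    - [0.001, 0, -0.0017]
    - [0.001, 0, -0.0017]
  yaw: [0, 0, 0]

```text
time_s: 13.65
ee_pos: [456.5, 4.6, 193.3]
ee_rot: [-180.0, 0.1, -0.8]
force: [-6.4, 2.4, 8.5]
gripper_width: 0.2
gripper_force: 4.8
```

Call:
send_rows:
  grip: [-1, -1, -1]
  xyz:
    - [0.0003, 0, -0.0005]
    - [0.0005, 0, -0.0009]
    - [0.0005, 0, -0.0009]
  yaw: [0, 0, 0]

```text
time_s: 13.9
ee_pos: [456.6, 4.5, 193.0]
ee_rot: [-180.0, 0.1, -0.8]
force: [-7.8, 2.5, 12.3]
gripper_width: 0.5
gripper_force: 7.3
```

Yellow is on its hard stop. I retract and cross high to blue.

Call:
send_rows:
  grip: [-1, -1, -1, -1, -1, -1, -1, -1]
  xyz:
    - [-0.002, 0, 0.0035]
    - [-0.004, 0, 0.007]
    - [-0.007, 0, 0.013]
    - [-0.01, 0, 0.03]
    - [-0.01, 0.03, 0.03]
    - [-0.009, 0.065, 0.03]
    - [-0.0085, 0.095, 0.03]
    - [-0.0085, 0.108, 0.03]
  yaw: [0, 0, 0, 0, 0, 0, 0, 0]

```text
time_s: 14.57
ee_pos: [450.1, 114.8, 222.2]
ee_rot: [-179.9, -0.2, -0.7]
force: [0.2, -0.4, -0.5]
gripper_width: 0.4
gripper_force: 0.0
```

Call:
send_rows:
  grip: [-1, -1, -1, -1, -1, -1]
  xyz:
    - [0.001, 0, -0.008]
    - [0.002, 0, -0.014]
    - [0.003, 0, -0.018]
    - [0.0045, 0, -0.021]
    - [0.0055, 0, -0.0232]
    - [0.0055, 0, -0.0232]
  yaw: [0, 0, 0, 0, 0, 0]

```text
time_s: 15.07
ee_pos: [454.6, 111.3, 198.0]
ee_rot: [180.0, 0.1, -0.9]
force: [-1.8, -0.6, 1.2]
gripper_width: -0.1
gripper_force: 0.7
```

Call:
send_rows:
  grip: [-1, -1, -1, -1]
  xyz:
    - [0.0008, 0, -0.0013]
    - [0.0016, 0, -0.0026]
    - [0.0025, 0, -0.0043]
    - [0.0025, 0, -0.0043]
  yaw: [0, 0, 0, 0]

```text
time_s: 15.4
ee_pos: [457.0, 111.6, 194.1]
ee_rot: [179.9, 0.0, -0.8]
force: [-2.6, -2.9, 3.6]
gripper_width: 0.3
gripper_force: 1.8
```

Call:
send_rows:
  grip: [-1, -1, -1]
  xyz:
    - [0.0005, 0, -0.0009]
    - [0.001, 0, -0.0017]
    - [0.001, 0, -0.0017]
  yaw: [0, 0, 0]

```text
time_s: 15.65
ee_pos: [457.6, 111.8, 193.1]
ee_rot: [179.9, 0.1, -0.8]
force: [-5.4, -4.2, 6.7]
gripper_width: 0.5
gripper_force: 4.5
```

Call:
send_rows:
  grip: [-1, -1, -1]
  xyz:
    - [0.0003, 0, -0.0005]
    - [0.0005, 0, -0.0009]
    - [0.0005, 0, -0.0009]
  yaw: [0, 0, 0]

```text
time_s: 15.9
ee_pos: [457.7, 111.8, 192.9]
ee_rot: [179.9, 0.1, -0.8]
force: [-7.3, -4.4, 11.5]
gripper_width: 0.4
gripper_force: 6.8
```

Blue is on its hard stop too. I retract well clear and check.

Call:
send_rows:
  grip: [-1, -1, -1, -1, -1, -1, -1, -1]
  xyz:
    - [-0.002, 0, 0.0035]
    - [-0.004, 0, 0.007]
    - [-0.007, 0, 0.013]
    - [-0.01, 0, 0.03]
    - [-0.04, 0, 0.05]
    - [-0.07, 0, 0.06]
    - [-0.09, 0, 0.06]
    - [-0.09, 0, 0.06]
  yaw: [0, 0, 0, 0, 0, 0, 0, 0]

```text
time_s: 16.57
ee_pos: [366.0, 112.7, 252.6]
ee_rot: [-179.9, -0.1, -0.7]
force: [0.2, -0.0, -1.0]
gripper_width: 0.1
gripper_force: 0.0
```

Run:
```python
from h import *
g=grab('scene','s11');print(orange(g)); s=env.state(); print(s['time_s'],s['ee_pos'],s['force'])
cv2.imwrite('pics/s11c.png',cv2.resize(g['frame'][140:265,320:440],None,fx=4.5,fy=4.5,interpolation=cv2.INTER_CUBIC)[:,:,::-1])
```

```text
(14, np.float64(385.5), np.float64(239.5), np.int64(384), np.int64(387), np.int64(238), np.int64(241))
16.6167 [367.99972562 112.75416007 252.37063595] [ 0.8667005  -0.22240252  0.61324541]
```

View pics/s11c.png

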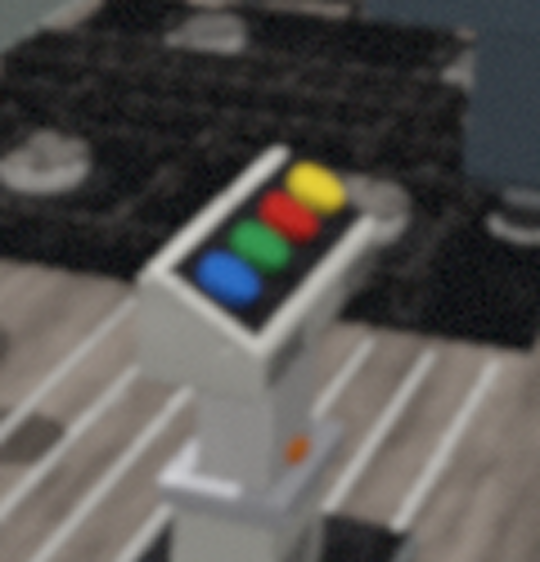

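The picture shows all four keys up at (228,278), (260,246), (290,216) and (315,187). The lock is still on the ring at (298,449), and the gripper is clear. I hand the job in.

```bash
python3 -c "
from workcell import env
print(env.job_done())"
```

```text
the job is handed in; nothing more can be done
None
```

I raised the head until its lock seated on the stop ring, then pressed green, yellow and blue in order, each to its hard stop at 15 N or less; the job is handed in at about 17 s, with no verdict shown.

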